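Turn the connector carrier to the inspection scope and capture

ROBOT

A 7-joint arm with a two-finger parallel gripper is mounted at the origin on the work surface. World frame = base frame: x ahead of the robot, y to its left, z up, the work surface at z = 0. Lengths are in mm, angles in rad, forces in N, time in s.
With the tool pointing down it reaches from about 400 to 875 mm from the base axis. Payload 4.4 kg.
Tool frame: the origin (TCP) lies between the finger pads; the fingertips stand 22 mm ahead of it and the grasp point (between the pads) lies 3 mm ahead of it; z points along the fingers, y is the line along which they close (so a half turn about z gives the same grasp; the last joint's range is limited). The gripper opens to 85 mm and grips with 20 to 120 N. Pads are 22 mm wide; open, the fingers measure 114 mm over their backs; the gripper's body (76 mm by 85 mm) begins 54 mm behind the grasp point. The pads swing forward as they close: fully open they stand 13 mm farther back than shut.
Start: joints at [1.171, 0.628, 0.038, 1.517, -0.027, 0.996, -0.02], TCP at [212.99, -614.128, 253.313] pointing down, gripper open.
Joint ranges: [-3.06, 3.06], [-0.37, 2.12], [-1.25, 1.32], [0.18, 2.47], [-1.1, 4.24], [0.23, 1.98], [-2.94, 2.94]. Speed limits (rad/s): [2.57, 2.57, 3.14, 3.14, 3.14, 3.14, 3.14].

INTERFACE

Orientations are given as [roll, pitch, yaw] about the fixed x, y, z axes, in that order (R = Rz(yaw) Ry(pitch) Rx(roll)).
In Python, from cell import ctrl gives the robot as it stands.
- The arm moves only by the tool step_arm, never from a script. Its argument "plan" is a list of rows, each an object of numbers: "dx", "dy", "dz": the shift along the tool's x, y, z scaled (see below); "ax", "ay", "az": the turn, a rotation vector about the tool's x, y, z scaled (see below); "gripper": the opening, from 0 (shut) to 1 (fully open). A call has 1 to 20 rows; each row shifts and turns the commanded pose from where the row before left it, along the tool's axes as they then stand; what a row does not reach is not made up. The controller multiplies each number of a shift by 0.3 m and each number of a turn by 90 degrees. A row lasts 1/8 s, in which the tool goes at most 62.5 mm and 10.7 degrees, less where a joint would pass 70% of its speed; a pose out of reach is approached as far as the arm can. A call with a number of a shift or a turn outside -1 to 1 is refused whole. A call with a gripper value outside its range is refused whole. The fingers move at their own pace and stop on an object; the grip force is fixed at half the most. Time passes only in rows, so rows that do not move let the fingers close. It gives the time, the measured TCP pose, the force, the opening and the grip force at its end, in the units of the state.
- ctrl.read_state(): the state, without advancing time (a new reading comes with each control period).
- ctrl.get_image(name): name is "side" or "top"; returns a dict with "color" (400x640x3 uint8, red, green, blue), "range_z" (400x640 float32, mm along the optical axis (not along the pixel's ray), 0 where there is no reading), "fx", "fy", "cx", "cy" (pixels), "T" (4x4, takes a point from camera to world coordinates). Camera axes: x right, y down, z forward; pixel columns grow to the right and rows downward; lengths in mm; the calibration is good to about 2 mm. A picture is of the moment at which its call begins.
- ctrl.finish_job(): hands the job in; it is judged then, once.
The state is a dict: "clock": time; "qpos": joint angles; "qd": joint speeds; "tau": joint torques, N m; "eef_pos": TCP position; "tool_rot": TCP orientation; "force": force on the tool from outside, world axes, zero at the start; "torque": the same for the moment, N m; "width": finger opening in mm; "gripper_force": force on a finger pad.
Only numpy, scipy, OpenCV 4.12 (cv2) and the standard library are available. Lean on these libraries where they do the work, as an engineer would, in place of code of your own. Each camera call takes 0.05 s, during which the arm holds its last target. There are 200 camera calls.

TASK

Push on an arm of the three-armed carrier with one finger, without lifting the carrier or touching the scope, until the wide twin adapter is centred squarely in front of the scope's nose. Then, and not before, press the capture button down fully and let it go, leaving the carrier lined up. Leave the loose things on the bench where they are.

Things in the scene. Friction and masses are not known exactly. Their poses are not given: they have to be found in the camera images.
- station: Fixed dark steel foot: disc of 110 mm diameter, 10 mm thick, with a 36 mm wide, 10 mm thick bar that runs 245 mm along +x to carry the scope. Origin on the table under the carrier's axis; x points from that axis to the scope, z up.
- carrier: Aluminium carrier, turns both ways without stop or detent, stays where left (friction 0.1 N m); only rests on its spindle. Origin on the vertical axis, 45 mm above the table. Hub 44 mm across, 26 mm high. Three arms 120 degrees apart, 14 mm wide, 45 to 60 mm above the table, out to 122 mm from the axis; beneath them free air down to the foot. x points along the twin adapter's arm.
- twin (a point): Centre of the wide twin adapter: two blue blocks side by side, 32 mm across, 22 mm along the arm, on top of an arm's end, from 60 to 82 mm above the table. 108 mm from the carrier's axis, 72 mm above the table.
- single (a point): Centre of the single adapter: one blue block 14 mm across, on the arm 120 degrees anticlockwise (from above) of the twin's. 108 mm from the axis, 72 mm above the table; its top is at 82 mm.
- round (a point): Centre of the round blue post, 18 mm diameter, on the arm 120 degrees clockwise (from above) of the twin's. 108 mm from the axis, 72 mm above the table; its top is at 82 mm.
- scope: Fixed inspection scope: black barrel 34 mm in diameter lying level on a grey block, aimed at the carrier's axis. It spans 145 to 267 mm from that axis along the station's +x; its top is 89 mm above the table. Origin under the block, 200 mm from the axis, 10 mm above the table.
- nose (a point): Tip of the scope's steel nose (16 mm diameter), 145 mm from the carrier's axis, 71 mm above the table. x points along the barrel away from the carrier, y level across it. The twin adapter is lined up when its centre lies on this x axis, before the nose (37 mm from this point).
- capture (a joint): Travel of the capture button in m: 0 up, 0.006 fully down, pressed from 0.0045; a spring returns it. It moves from 1.5 N on and fully down takes 5 N.
- capture_top (a point): Centre of the top of the capture button: black, round, 36 mm in diameter, on a grey control box (80 x 80 x 30 mm) fixed to the table left or right of the station. Its top is 52 mm above the table; press straight down.
- cleaner: Loose bystander: small upright bottle, 34 mm diameter, 85 mm high; origin at the underside.
- ferrules: Loose bystander: steel cup, 48 mm diameter, 32 mm high; origin at the underside.
- cassette: Loose bystander: flat black splice tray 120 x 90 x 14 mm; origin at the underside.
- capjar: Loose bystander: jar 50 mm diameter, 60 mm high; origin at the underside.
- sparebox: Loose bystander: cardboard box 70 x 50 x 30 mm; origin at the underside.
There are look-alikes about, which are no part of the job. What is meant by the part that bears capture is not pink or turquoise, and is the larger of those in its own colour.

How it is judged:
By the outcome, as a careful person would: the job done as asked, in the order asked, and still so for the second after the job is handed in, with the robot touching nothing.
It also fails if it takes over 54 s, if anything falls off the work surface, if the arm or the gripper's body presses on something with over 40 N, if the wrist force passes 120 N, or if a joint passes its speed limit or range.

## Working session

There is one attempt and no reset: what is moved stays moved. The work goes in short steps, Python scripts to look and compute and a tool call to move; the robot and the scene stay as the last step left them, time stands still between calls to the robot, and variables do not carry over. Pictures are saved under pics/ and viewed, at most 10 in all, crops included, and the job is handed in when it is done.

Besides the shell and the picture viewer there is one more tool, called after ">>>" as a command line: name --argument value ..., lists and objects as JSON in quotes. step_arm: Moves the arm, as the interface text tells. Shifts and turns lie within -1 to 1; 1 stands for 0.3 m of shift or 90 degrees of turn. Its arguments: {"type":"object","properties":{"plan":{"type":"array"}},"required":["plan"]}

```bash
mkdir -p pics; ls
python3 - <<'E'
from cell import ctrl
import cv2,numpy as np,pickle
s=ctrl.read_state();print({k:np.round(s[k],3) for k in s})
d={}
for n in("top","side"):
    i=ctrl.get_image(n);d[n]=i;cv2.imwrite(f"pics/{n}0.png",i["color"][...,::-1]);print(n,i["fx"],i["fy"],i["cx"],i["cy"],np.round(i["T"],3))
pickle.dump(d,open("d0.pkl","wb"))
E
```

```text
pics
{'clock': np.float64(0.0), 'qpos': array([ 1.171,  0.629,  0.038,  1.518, -0.027,  0.996, -0.02 ]), 'qd': array([ 0.001,  0.   ,  0.   , -0.001, -0.   , -0.002,  0.001]), 'tau': array([-0.0000e+00, -5.6339e+01,  1.2260e+00, -1.9345e+01,  1.1000e-02,
        1.1000e-02, -0.0000e+00]), 'eef_pos': array([ 212.765, -613.565,  252.393]), 'tool_rot': array([-3.14 ,  0.   ,  0.334]), 'force': array([-0.776, -0.371,  0.167]), 'torque': array([0.02 , 0.032, 0.006]), 'gripper_force': np.float64(0.0), 'width': np.float64(85.091)}
top 502.162436460183 502.162436460183 323.09784879587596 197.5027223614135 [[-2.200000e-02 -9.900000e-01  1.410000e-01  3.133940e+02]
 [-1.000000e+00  2.200000e-02 -6.000000e-03 -1.888000e+00]
 [ 3.000000e-03 -1.410000e-01 -9.900000e-01  1.583291e+03]
 [ 0.000000e+00  0.000000e+00  0.000000e+00  1.000000e+00]]
side 412.8697163510096 412.8697163510096 316.0708527421469 207.322625571022 [[-8.88000e-01 -2.83000e-01  3.63000e-01  6.32230e+01]
 [-4.60000e-01  5.13000e-01 -7.25000e-01  9.50497e+02]
 [ 1.90000e-02 -8.11000e-01 -5.85000e-01  8.53313e+02]
 [ 0.00000e+00  0.00000e+00  0.00000e+00  1.00000e+00]]
```

View pics/top0.png

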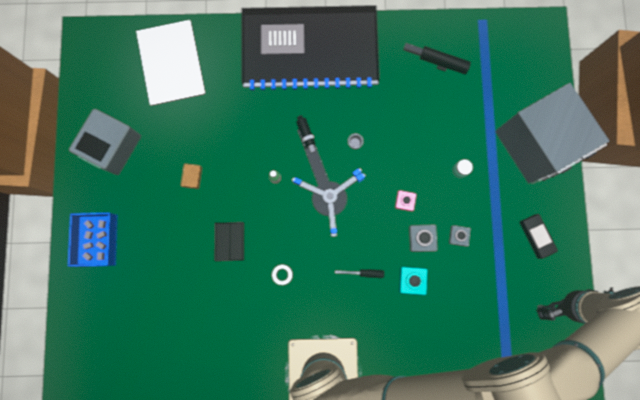

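View pics/side0.png

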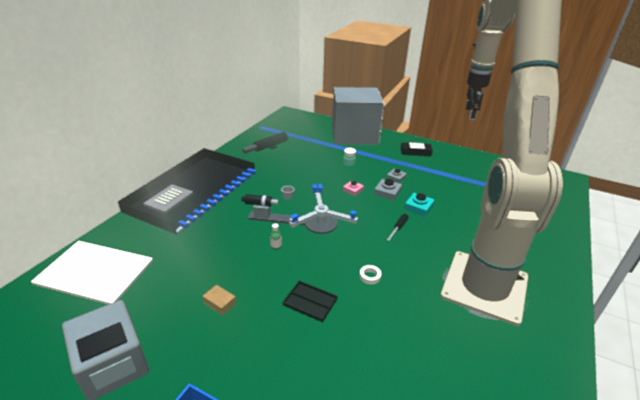

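Capture candidates in the top view are larger grey (424,237), smaller grey (460,236), pink (406,200) and turquoise (414,281). I choose the larger grey one. The twin looks to be at (360,175), with the other arm ends at (296,181) and (333,232). I'll check this in a close crop and measure.

```bash
cat > h.py <<'E'
import numpy as np,cv2
def ray(i,u,v,z):
    T=i["T"];d=T[:3,:3]@np.array([(u-i["cx"])/i["fx"],(v-i["cy"])/i["fy"],1]);o=T[:3,3]
    return o+d*(z-o[2])/d[2]
def px(i,p):
    T=i["T"];c=T[:3,:3].T@(np.array(p)-T[:3,3]);return c[:2]/c[2]*i["fx"]+[i["cx"],i["cy"]]
def blobs(i,lo,hi,box,mn=6):
    h=cv2.cvtColor(i["color"],cv2.COLOR_RGB2HSV);m=cv2.inRange(h,lo,hi);k=np.zeros_like(m);x0,y0,x1,y1=box;k[y0:y1,x0:x1]=255
    n,l,s,c=cv2.connectedComponentsWithStats(m&k)
    return [(s[j,4],c[j]) for j in range(1,n) if s[j,4]>=mn]
E
python3 - <<'E'
import pickle;from h import *
d=pickle.load(open("d0.pkl","rb"));t=d["top"];s=d["side"]
cv2.imwrite("pics/crop0.png",cv2.resize(t["color"][100:300,260:480][...,::-1],None,fx=3.6,fy=3,interpolation=cv2.INTER_CUBIC)[:, :800])
for n,i,b in(("top",t,(270,150,390,250)),("side",s,(280,175,370,230))):
    for a,c in blobs(i,(100,120,60),(125,255,255),b): print(n,a,c.round(1),ray(i,*c,82 if n=="top" else 75).round(1))
g=t["color"]
for u,v in((424,237),(460,236)):print(g[v,u],ray(t,u,v,52).round(0))
# hub bright blob, dark button
print([ (a,c.round(1),ray(t,*c,71).round(1)) for a,c in blobs(t,(0,0,120),(180,70,255),(318,185,342,207),10)])
print([ (a,c.round(1),ray(t,*c,52).round(1)) for a,c in blobs(t,(0,0,0),(180,255,55),(408,222,440,254),10)])
print([ (a,c.round(1),ray(t,*c,72).round(1)) for a,c in blobs(t,(0,0,0),(180,255,50),(290,110,325,160),10)])
E
```

```text
top 92 [358.3 174.7] [ 594.9 -119.7   82. ]
top 43 [297.2 180.7] [580.3  66.3  82. ]
top 31 [333.4 230.3] [427.6 -39.6  82. ]
side 77 [316.9 187.6] [ 596.7 -118.5   75. ]
side 36 [352.8 213.7] [428.2 -39.3  75. ]
side 45 [294.  216.9] [582.2  64.9  75. ]
[80 86 83] [ 403. -316.   52.]
[75 82 83] [ 404. -426.   52.]
[(np.int32(297), array([329.7, 194.8]), array([536.6, -31.5,  71. ]))]
[]
[(np.int32(48), array([300.5, 126.9]), array([751.5,  54.1,  72. ])), (np.int32(10), array([304.5, 121. ]), array([770. ,  41.3,  72. ])), (np.int32(12), array([307.4, 128.1]), array([747.1,  32.7,  72. ])), (np.int32(10), array([306.3, 143.5]), array([698.1,  37. ,  72. ]))]
```

View pics/crop0.png

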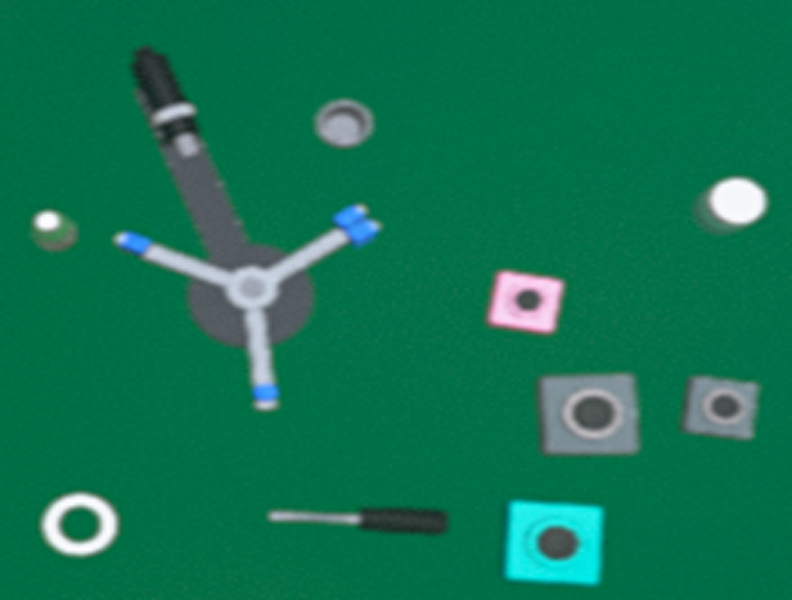

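The crop confirms the twin (two blocks) at crop (358,225), the scope at upper left, and the larger grey box at (590,412). Next I'll measure the scope direction and the button centre.

```bash
cat >> h.py <<'E'
def cloud(i):
    v,u=np.mgrid[:400,:640];z=i["range_z"];T=i["T"]
    P=np.stack([(u-i["cx"])/i["fx"]*z,(v-i["cy"])/i["fy"]*z,z],-1)@T[:3,:3].T+T[:3,3];P[z==0]=np.nan
    return P
E
python3 - <<'E'
import pickle;from h import *
d=pickle.load(open("d0.pkl","rb"))
pts=[]
for n in("top","side"):
    i=d[n];P=cloud(i);A=np.array([534.6,-31])
    r=np.linalg.norm(P[...,:2]-A,axis=-1);an=np.degrees(np.arctan2(P[...,1]+31,P[...,0]-534.6))
    m=(r>140)&(r<275)&(P[...,2]>60)&(P[...,2]<100)&(abs(an-22)<15)
    q=P[m][:,:2];vx,vy,x0,y0=cv2.fitLine(q.astype(np.float32),cv2.DIST_L2,0,.01,.01).ravel()
    print(n,m.sum(),"dir",np.degrees(np.arctan2(vy,vx))%180,"mean",q.mean(0),"ang from axis",an[m].mean(),"r",r[m].min(),r[m].max(),"bins",[round(float(np.median(an[m&(r>a)&(r<a+30)])),1) for a in(140,170,200,235)])
    m=(P[...,2]>28)&(np.hypot(P[...,0]-403,P[...,1]+316)<65)&(P[...,1]>-375)
    q=P[m&(P[...,2]>40)];print("button",q.mean(0),len(q),"box",P[m].mean(0),cv2.minAreaRect(P[m][:,:2].astype(np.float32)))
t=d["top"];c=t["color"][222:254,408:442].astype(int).sum(2);print(c[::3,::3])
m=np.where(c<210)
for th in (180,210):
    m=np.where(c<th);print(th,len(m[0]),m[1].mean()+408,m[0].mean()+222, ray(t,m[1].mean()+408,m[0].mean()+222,52))
E
```

```text
top 367 dir 19.656012 mean [728.30337929  37.19014205] ang from axis 19.38668832853419 r 144.86644636813045 268.22230440204424 bins [19.4, 19.3, 19.5, 19.5]
button [ 402.07045674 -317.90910219   48.26282571] 196 box [ 403.0300117  -317.65176593   38.32798983] ((403.06610107421875, -319.031005859375), (78.42266845703125, 77.57730865478516), 88.66443634033203)
side 321 dir 21.223616 mean [725.05876132  44.85385133] ang from axis 21.714122760909945 r 144.65630319878042 264.49064722293014 bins [20.9, 22.9, 22.4, 21.4]
button [ 399.54835835 -312.41956614   46.87282872] 90 box [ 398.51627615 -308.39359418   37.84195002] ((400.5237731933594, -317.2999267578125), (77.2934341430664, 81.91077423095703), 0.5829633474349976)
[[183 197 189 187 185 184 190 194 183 191 192 192]
 [196 273 309 309 329 349 356 363 407 317 185 185]
 [192 405 436 431 421 428 436 432 438 374 185 187]
 [198 387 431 428 531 529 528 506 429 392 184 186]
 [195 377 418 477 356 238 228 354 473 405 185 188]
 [201 349 413 539 237 253 258 256 495 450 191 189]
 [200 332 412 492 312 241 235 302 501 413 202 185]
 [189 316 421 379 525 436 417 532 417 415 200 192]
 [177 303 424 417 403 426 436 419 421 411 215 188]
 [189 302 407 418 417 422 413 425 413 402 209 184]
 [187 181 191 208 196 177 198 193 200 188 184 188]]
180 11 427.72727272727275 239.36363636363637 [ 395.76629016 -326.9588877    52.        ]
210 294 427.75850340136054 237.62925170068027 [ 401.03550943 -327.32689779   52.        ]
```

>>> step_arm --plan '[{"dx": 0.12,"dy": -0.09,"gripper": 0},{"dx": 0.12,"dy": -0.09,"gripper": 0},{"dx": 0.12,"dy": -0.09,"gripper": 0},{"dx": 0.12,"dy": -0.09,"gripper": 0},{"dx": 0.12,"dy": -0.09,"gripper": 0},{"dx": 0.12,"dy": -0.09,"gripper": 0},{"dx": 0.12,"dy": -0.09,"gripper": 0},{"dx": 0.12,"dy": -0.09,"gripper": 0},{"dx": 0.12,"dy": -0.09,"gripper": 0},{"dx": 0.12,"dy": -0.09,"gripper": 0},{"dx": 0.12,"dy": -0.09,"gripper": 0},{"dx": 0.12,"dy": -0.09,"gripper": 0},{"az": 0.104,"gripper": 0},{"az": 0.104,"gripper": 0},{"az": 0.104,"gripper": 0},{"az": 0.104,"gripper": 0},{"az": 0.104,"gripper": 0},{"az": 0.104,"gripper": 0},{"az": 0.104,"gripper": 0},{"az": 0.104,"gripper": 0}]'

```text
invalid input
```

```bash
cat >> h.py <<'E'
from scipy.spatial.transform import Rotation as Ro
def delta(s,goal,yaw):
    """Shift in tool units (x,y,z) and az to reach goal at the given yaw (deg)"""
    R=Ro.from_euler("xyz",s["tool_rot"]);y=np.degrees(s["tool_rot"][2])
    print("pos",s["eef_pos"].round(1),"rot",np.degrees(s["tool_rot"]).round(2),"F",s["force"].round(1),"t",round(float(s["clock"]),2))
    print("shift",(R.inv().apply(np.array(goal)-s["eef_pos"])/300).round(4),"az",round(-(yaw-y)/90,4))
E
python3 - <<'E'
from cell import ctrl;from h import *
delta(ctrl.read_state(),(543,-123,58),-55.2)
E
```

```text
pos [ 212.8 -613.6  252.5] rot [-179.9     0.     19.13] F [ 0.4 -0.1 -0.3] t 0.1
shift [ 1.5757 -1.1834  0.6503] az 0.8258
```

>>> step_arm --plan '[{"dx": 0.13,"dy": -0.1,"dz": 0.0,"ax": 0.0,"ay": 0.0,"az": 0.0,"gripper": 0.0}]'

```text
clock: 0.22
eef_pos: [236.7, -575.2, 252.5]
tool_rot: [3.141, 0.003, 0.327]
force: [1.8, 1.1, -0.2]
width: 69.8
gripper_force: 0.0
```

>>> step_arm --plan '[{"dx": 0.13,"dy": -0.1,"dz": 0,"ax": 0,"ay": 0,"az": 0,"gripper": 0},{"dx": 0.13,"dy": -0.1,"dz": 0,"ax": 0,"ay": 0,"az": 0,"gripper": 0},{"dx": 0.13,"dy": -0.1,"dz": 0,"ax": 0,"ay": 0,"az": 0,"gripper": 0},{"dx": 0.13,"dy": -0.1,"dz": 0,"ax": 0,"ay": 0,"az": 0,"gripper": 0},{"dx": 0.13,"dy": -0.1,"dz": 0,"ax": 0,"ay": 0,"az": 0,"gripper": 0},{"dx": 0.13,"dy": -0.1,"dz": 0,"ax": 0,"ay": 0,"az": 0,"gripper": 0},{"dx": 0.13,"dy": -0.1,"dz": 0,"ax": 0,"ay": 0,"az": 0,"gripper": 0},{"dx": 0.13,"dy": -0.1,"dz": 0,"ax": 0,"ay": 0,"az": 0,"gripper": 0},{"dx": 0.13,"dy": -0.1,"dz": 0,"ax": 0,"ay": 0,"az": 0,"gripper": 0},{"dx": 0.13,"dy": -0.1,"dz": 0,"ax": 0,"ay": 0,"az": 0,"gripper": 0},{"dx": 0,"dy": 0,"dz": 0,"ax": 0,"ay": 0,"az": 0.104,"gripper": 0},{"dx": 0,"dy": 0,"dz": 0,"ax": 0,"ay": 0,"az": 0.104,"gripper": 0},{"dx": 0,"dy": 0,"dz": 0,"ax": 0,"ay": 0,"az": 0.104,"gripper": 0},{"dx": 0,"dy": 0,"dz": 0,"ax": 0,"ay": 0,"az": 0.104,"gripper": 0},{"dx": 0,"dy": 0,"dz": 0,"ax": 0,"ay": 0,"az": 0.104,"gripper": 0},{"dx": 0,"dy": 0,"dz": 0,"ax": 0,"ay": 0,"az": 0.104,"gripper": 0},{"dx": 0,"dy": 0,"dz": 0,"ax": 0,"ay": 0,"az": 0.104,"gripper": 0},{"dx": 0,"dy": 0,"dz": 0,"ax": 0,"ay": 0,"az": 0.104,"gripper": 0},{"dx": 0,"dy": 0,"dz": 0,"ax": 0,"ay": 0,"az": 0,"gripper": 0}]'

```text
clock: 2.6
eef_pos: [510.0, -161.5, 253.0]
tool_rot: [3.141, 0.0, -0.971]
force: [1.4, -1.0, 0.6]
width: -0.0
gripper_force: 0.0
```

Run:
```python
from cell import ctrl;from h import *
s=ctrl.read_state();delta(s,(543,-123,58),-55.2);print(s["width"])
```

```text
pos [ 510.  -161.5  253. ] rot [ 1.7995e+02  2.0000e-02 -5.5640e+01] F [ 1.4 -1.   0.6] t 2.6
shift [-0.0438 -0.1638  0.6498] az -0.0049
-0.017690832489877312
```

>>> step_arm --plan '[{"dx": -0.011,"dy": -0.041,"dz": 0.05,"ax": 0,"ay": 0,"az": 0,"gripper": 0},{"dx": -0.011,"dy": -0.041,"dz": 0.1,"ax": 0,"ay": 0,"az": 0,"gripper": 0},{"dx": -0.011,"dy": -0.041,"dz": 0.1,"ax": 0,"ay": 0,"az": 0,"gripper": 0},{"dx": -0.011,"dy": -0.041,"dz": 0.1,"ax": 0,"ay": 0,"az": 0,"gripper": 0},{"dx": 0,"dy": 0,"dz": 0.1,"ax": 0,"ay": 0,"az": 0,"gripper": 0},{"dx": 0,"dy": 0,"dz": 0.1,"ax": 0,"ay": 0,"az": 0,"gripper": 0},{"dx": 0,"dy": 0,"dz": 0.06,"ax": 0,"ay": 0,"az": 0,"gripper": 0},{"dx": 0,"dy": 0,"dz": 0.04,"ax": 0,"ay": 0,"az": 0,"gripper": 0},{"dx": 0,"dy": 0,"dz": 0,"ax": 0,"ay": 0,"az": 0,"gripper": 0}]'

```text
clock: 3.72
eef_pos: [543.2, -123.0, 57.7]
tool_rot: [3.141, 0.001, -0.973]
force: [0.4, -0.1, -0.0]
width: 0.2
gripper_force: 0.0
```

Run:
```python
from cell import ctrl;from h import *
s=ctrl.read_state();delta(s,(543,-123,58),-55.2)
i=ctrl.get_image("side");cv2.imwrite("pics/s1.png",cv2.resize(i["color"][130:270,230:410][...,::-1],None,fx=4,fy=4,interpolation=cv2.INTER_CUBIC))
# rotation rows for 4 deg, offset 21.5
for off in(21.5,):
    r=np.radians(4);p=np.array([80,-off]);d=np.array([[np.cos(r)-1,-np.sin(r)],[np.sin(r),np.cos(r)-1]])@p;print(d[0]/300,-d[1]/300,-4/90)
```

```text
pos [ 543.2 -123.    57.7] rot [ 1.7997e+02  5.0000e-02 -5.5740e+01] F [ 0.4 -0.1 -0. ] t 3.73
shift [-0.0006  0.0006 -0.0008] az -0.006
0.004349627354282099 -0.01877630272981268 -0.044444444444444446
```

View pics/s1.png

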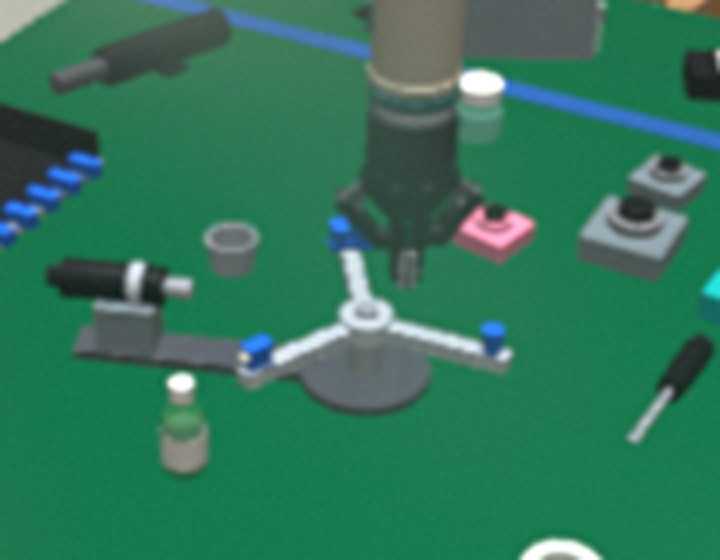

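The picture shows closed fingers at (405,285) beside the twin arm, which runs from (345,250) to (365,310). The knuckles near (350,195) are close above the twin, so I'll raise 10 mm and go in 5 mm before touching.

>>> step_arm --plan '[{"dx": -0.017,"dy": 0,"dz": -0.033,"ax": 0,"ay": 0,"az": 0,"gripper": 0},{"dx": 0,"dy": -0.02,"dz": 0,"ax": 0,"ay": 0,"az": 0,"gripper": 0},{"dx": 0,"dy": -0.02,"dz": 0,"ax": 0,"ay": 0,"az": 0,"gripper": 0},{"dx": 0,"dy": -0.02,"dz": 0,"ax": 0,"ay": 0,"az": 0,"gripper": 0},{"dx": 0,"dy": -0.01,"dz": 0,"ax": 0,"ay": 0,"az": 0,"gripper": 0},{"dx": 0,"dy": -0.01,"dz": 0,"ax": 0,"ay": 0,"az": 0,"gripper": 0},{"dx": 0,"dy": 0,"dz": 0,"ax": 0,"ay": 0,"az": 0,"gripper": 0}]'

```text
clock: 4.65
eef_pos: [560.4, -105.4, 68.1]
tool_rot: [3.141, 0.0, -0.973]
force: [-0.4, 0.4, 0.2]
width: -0.2
gripper_force: 0.0
```

```bash
cat > phase.py <<'E'
from cell import ctrl;from h import *
C=np.array([534.6,-31.0])
def ends(tag):
    for n in("top","side"):
        i=ctrl.get_image(n);q=[]
        for k in range(0,360):pass
        b=(270,150,390,250) if n=="top" else (270,170,380,240)
        for a,c in blobs(i,(100,120,60),(125,255,255),b):
            p=ray(i,*c,82 if n=="top" else 75)[:2]-C
            if 90<np.hypot(*p)<125: print(tag,n,a,"r",round(float(np.hypot(*p)),1),"ang",round(float(np.degrees(np.arctan2(p[1],p[0]))),2))
E
sed -i '/for k in range/d' phase.py
python3 - <<'E'
from phase import *
s=ctrl.read_state();delta(s,(543,-123,67),-55.2);ends("a")
E
```

```text
pos [ 560.4 -105.4   68.1] rot [ 1.7999e+02  1.0000e-02 -5.5750e+01] F [-0.4  0.4  0.2] t 4.65
shift [0.0157 0.0809 0.0036] az -0.0061
a top 43 r 107.7 ang 64.94
a side 24 r 91.7 ang -49.49
a side 36 r 106.7 ang -175.54
a side 46 r 107.2 ang 63.85
```

>>> step_arm --plan '[{"dx": 0,"dy": -0.012,"dz": 0,"ax": 0,"ay": 0,"az": 0,"gripper": 0},{"dx": 0.003,"dy": -0.0176,"dz": 0,"ax": 0,"ay": 0,"az": -0.0444,"gripper": 0},{"dx": 0.003,"dy": -0.0176,"dz": 0,"ax": 0,"ay": 0,"az": -0.0444,"gripper": 0},{"dx": 0.003,"dy": -0.0176,"dz": 0,"ax": 0,"ay": 0,"az": -0.0444,"gripper": 0},{"dx": 0.003,"dy": -0.0176,"dz": 0,"ax": 0,"ay": 0,"az": -0.0444,"gripper": 0},{"dx": 0.003,"dy": -0.0176,"dz": 0,"ax": 0,"ay": 0,"az": -0.0444,"gripper": 0},{"dx": 0,"dy": 0,"dz": 0,"ax": 0,"ay": 0,"az": 0,"gripper": 0}]'

```text
clock: 5.62
eef_pos: [586.3, -89.2, 68.2]
tool_rot: [-3.141, -0.001, -0.625]
force: [-0.6, -0.3, 0.4]
width: -0.1
gripper_force: 0.1
```

```bash
cat >> phase.py <<'E'
def tool():
    s=ctrl.read_state();y=s["tool_rot"][2];p=s["eef_pos"][:2]-C
    print("yaw",round(float(np.degrees(y)),2),"radial",round(float(p@[np.cos(y),np.sin(y)]),1),"cw offset",round(float(p@[np.sin(y),-np.cos(y)]),1),"z",s["eef_pos"][2].round(1),"F",s["force"].round(1),"t",round(float(s["clock"]),2))
E
python3 - <<'E'
from phase import *
tool();ends("b")
E
```

```text
yaw -35.81 radial 75.9 cw offset 17.0 z 68.2 F [-0.6 -0.3  0.4] t 5.62
b top 28 r 111.2 ang 87.82
b side 60 r 105.3 ang -28.1
b side 34 r 106.6 ang -152.49
b side 40 r 104.8 ang 86.17
```

>>> step_arm --plan '[{"dx": 0.0033,"dy": -0.0177,"dz": 0,"ax": 0,"ay": 0,"az": -0.0444,"gripper": 0},{"dx": 0.0033,"dy": -0.0177,"dz": 0,"ax": 0,"ay": 0,"az": -0.0444,"gripper": 0},{"dx": 0.0033,"dy": -0.0177,"dz": 0,"ax": 0,"ay": 0,"az": -0.0444,"gripper": 0},{"dx": 0.0033,"dy": -0.0177,"dz": 0,"ax": 0,"ay": 0,"az": -0.0444,"gripper": 0},{"dx": 0.0033,"dy": -0.0177,"dz": 0,"ax": 0,"ay": 0,"az": -0.0444,"gripper": 0},{"dx": 0.0033,"dy": -0.0177,"dz": 0,"ax": 0,"ay": 0,"az": -0.0444,"gripper": 0},{"dx": 0.0033,"dy": -0.0177,"dz": 0,"ax": 0,"ay": 0,"az": -0.0444,"gripper": 0},{"dx": 0.0033,"dy": -0.0177,"dz": 0,"ax": 0,"ay": 0,"az": -0.0444,"gripper": 0},{"dx": 0.0033,"dy": -0.0177,"dz": 0,"ax": 0,"ay": 0,"az": -0.0444,"gripper": 0},{"dx": 0.0033,"dy": -0.0177,"dz": 0,"ax": 0,"ay": 0,"az": -0.0444,"gripper": 0},{"dx": 0.0033,"dy": -0.0177,"dz": 0,"ax": 0,"ay": 0,"az": -0.0444,"gripper": 0},{"dx": 0,"dy": 0,"dz": 0,"ax": 0,"ay": 0,"az": 0,"gripper": 0}]'

```text
clock: 7.22
eef_pos: [611.2, -37.0, 68.1]
tool_rot: [-3.141, 0.001, 0.142]
force: [-0.3, 0.8, -0.6]
width: -0.2
gripper_force: 0.1
```

Run:
```python
from phase import *
tool();ends("c")
```

```text
yaw 8.12 radial 75.0 cw offset 16.8 z 68.1 F [-0.3  0.8 -0.6] t 7.22
c top 31 r 107.5 ang -107.32
c side 30 r 108.2 ang -106.8
c side 84 r 109.3 ang 12.3
c side 32 r 103.8 ang 132.4
```

>>> step_arm --plan '[{"dx": 0.0028,"dy": -0.0133,"dz": 0,"ax": 0,"ay": 0,"az": -0.0333,"gripper": 0},{"dx": 0.0018,"dy": -0.0088,"dz": 0,"ax": 0,"ay": 0,"az": -0.0222,"gripper": 0},{"dx": 0,"dy": 0,"dz": 0,"ax": 0,"ay": 0,"az": 0,"gripper": 0},{"dx": 0,"dy": 0.08,"dz": 0,"ax": 0,"ay": 0,"az": 0,"gripper": 0},{"dx": 0,"dy": 0.12,"dz": -0.1,"ax": 0,"ay": 0,"az": 0,"gripper": 0},{"dx": 0,"dy": 0.15,"dz": -0.1,"ax": 0,"ay": 0,"az": 0,"gripper": 0},{"dx": 0,"dy": 0.15,"dz": 0,"ax": 0,"ay": 0,"az": 0,"gripper": 0},{"dx": 0,"dy": 0.15,"dz": 0,"ax": 0,"ay": 0,"az": 0,"gripper": 0},{"dx": 0,"dy": 0,"dz": 0,"ax": 0,"ay": 0,"az": 0,"gripper": 0}]'

```text
clock: 8.45
eef_pos: [656.0, -226.2, 128.2]
tool_rot: [3.138, -0.0, 0.223]
force: [0.1, 0.6, 0.2]
width: -0.1
gripper_force: 0.0
```

Run:
```python
from phase import *
tool();ends("d")
for n,b,z in(("top",(285,105,390,260),3),("side",(240,170,370,240),3)):
    i=ctrl.get_image(n);x0,y0,x1,y1=b;cv2.imwrite(f"pics/{n}2.png",cv2.resize(i["color"][y0:y1,x0:x1][...,::-1],None,fx=4-(n=='top')*.5,fy=4-(n=='top')*.5,interpolation=cv2.INTER_CUBIC))
    P=cloud(i)
    hb=(np.hypot(P[...,0]-C[0],P[...,1]-C[1])<40)&(P[...,2]>66)
    print(n,"hub",P[hb].mean(0),hb.sum())
    h=cv2.cvtColor(i["color"],cv2.COLOR_RGB2HSV)
    q=P-[*C,0];r=np.hypot(q[...,0],q[...,1]);an=np.degrees(np.arctan2(q[...,1],q[...,0]))
    nz=(r>143)&(r<160)&(abs(an-20)<12)&(P[...,2]>55);print("nose",P[nz].mean(0),an[nz].mean(),nz.sum())
```

```text
yaw 12.78 radial 75.2 cw offset 217.2 z 128.2 F [0.1 0.6 0.2] t 8.45
d top 97 r 107.0 ang 18.1
d top 36 r 107.3 ang -102.45
d top 42 r 107.8 ang 137.33
d side 33 r 108.8 ang -101.86
d side 83 r 109.3 ang 18.31
d side 37 r 102.3 ang 138.07
top hub [536.37075522 -30.83844292  69.45316489] 87
nose [677.84580064  18.59813935  76.72635628] 19.097962291287338 28
side hub [532.19205914 -29.9490948   68.93732321] 31
nose [676.70585356  22.03958134  73.88170179] 20.45496831047601 28
```

View pics/top2.png

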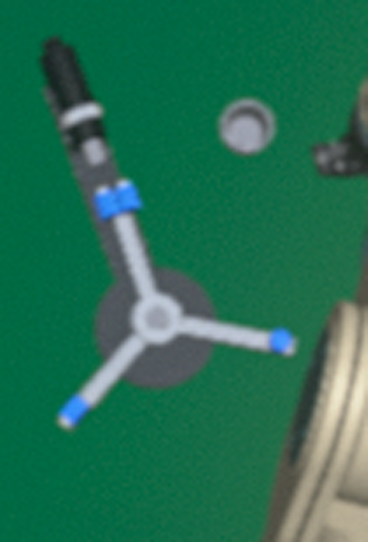

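The twin at (118,200) points slightly right of the nose at (97,152), with hub (157,318), so roughly 1.5–2° remain. I'll make one sharper same-view comparison.

```bash
cat >> phase.py <<'E'
def fine():
    for n in("top","side"):
        i=ctrl.get_image(n);P=cloud(i);h=cv2.cvtColor(i["color"],cv2.COLOR_RGB2HSV)
        q=P[...,:2]-C;r=np.hypot(*np.moveaxis(q,-1,0));an=np.degrees(np.arctan2(q[...,1],q[...,0]))
        m=(r>97)&(r<119)&(abs(an-19)<14)&(P[...,2]>74)&(P[...,2]<90);print(n,"twin top cloud",an[m].mean().round(2),m.sum())
        v,u=np.mgrid[:400,:640]
        W=np.array([ray(i,a,b,72)[:2] for a,b in zip(u[100:240].ravel(),v[100:240].ravel())]).reshape(140,640,2)-C
        r=np.hypot(W[...,0],W[...,1]);an=np.degrees(np.arctan2(W[...,1],W[...,0]));hh=h[100:240]
        sel=(abs(an-20)<12)
        tw=sel&(r>95)&(r<122)&(hh[...,1]>120)&(abs(hh[...,0].astype(int)-112)<13)
        br=sel&(r>146)&(r<240)&(hh[...,1]<70)&(hh[...,2]>130)
        bk=sel&(r>160)&(r<270)&(hh[...,2]<45)
        for k,m in(("twin",tw),("bright",br),("black",bk)):
            if m.sum(): print("  ",k,m.sum(),an[m].mean().round(2),"r",r[m].min().round(),r[m].max().round(),"mid-edge",((an[m].min()+an[m].max())/2).round(2))
E
python3 - <<'E'
from phase import *
fine()
E
```

```text
top twin top cloud 17.13 65
   twin 94 17.97 r 97.0 121.0 mid-edge 18.23
   bright 71 19.11 r 147.0 201.0 mid-edge 19.06
   black 53 20.42 r 170.0 255.0 mid-edge 19.82
side twin top cloud 19.07 51
   twin 57 19.71 r 98.0 122.0 mid-edge 19.65
   bright 87 20.89 r 147.0 222.0 mid-edge 20.89
   black 72 22.19 r 171.0 262.0 mid-edge 22.79
```

>>> step_arm --plan '[{"dx": 0,"dy": -0.15,"dz": 0,"ax": 0,"ay": 0,"az": 0,"gripper": 0},{"dx": 0,"dy": -0.15,"dz": 0,"ax": 0,"ay": 0,"az": 0,"gripper": 0},{"dx": 0,"dy": -0.15,"dz": 0.1,"ax": 0,"ay": 0,"az": 0,"gripper": 0},{"dx": 0,"dy": -0.09,"dz": 0.1,"ax": 0,"ay": 0,"az": 0,"gripper": 0},{"dx": 0,"dy": -0.06,"dz": 0,"ax": 0,"ay": 0,"az": 0,"gripper": 0},{"dx": 0,"dy": -0.03,"dz": 0,"ax": 0,"ay": 0,"az": 0,"gripper": 0},{"dx": 0,"dy": 0,"dz": 0,"ax": 0,"ay": 0,"az": 0,"gripper": 0}]'

```text
clock: 9.62
eef_pos: [614.4, -36.3, 69.6]
tool_rot: [3.141, -0.003, 0.23]
force: [0.5, -0.6, -0.7]
width: 0.2
gripper_force: 0.0
```

Run:
```python
from phase import *
tool()
```

```text
yaw 13.19 radial 76.5 cw offset 23.4 z 69.6 F [ 0.5 -0.6 -0.7] t 9.62
```

>>> step_arm --plan '[{"dx": 0,"dy": -0.015,"dz": 0,"ax": 0,"ay": 0,"az": 0,"gripper": 0},{"dx": 0,"dy": -0.008,"dz": 0,"ax": 0,"ay": 0,"az": 0,"gripper": 0},{"dx": 0,"dy": -0.006,"dz": 0,"ax": 0,"ay": 0,"az": 0,"gripper": 0},{"dx": 0,"dy": 0,"dz": 0,"ax": 0,"ay": 0,"az": 0,"gripper": 0},{"dx": 0,"dy": 0,"dz": 0,"ax": 0,"ay": 0,"az": 0,"gripper": 0}]'

```text
clock: 10.25
eef_pos: [611.6, -28.2, 68.4]
tool_rot: [3.141, -0.001, 0.23]
force: [0.5, -1.7, 1.7]
width: 0.3
gripper_force: 0.8
```

Run:
```python
from phase import *
tool();ends("e")
```

```text
yaw 13.15 radial 75.6 cw offset 14.8 z 68.4 F [ 0.5 -1.7  1.7] t 10.25
e top 10 r 112.0 ang 27.52
e top 35 r 107.0 ang -100.96
e side 32 r 108.5 ang -100.48
e side 79 r 108.9 ang 19.22
e side 32 r 102.6 ang 139.36
```

>>> step_arm --plan '[{"dx": 0,"dy": 0.06,"dz": 0,"ax": 0,"ay": 0,"az": 0,"gripper": 0},{"dx": 0,"dy": 0.12,"dz": -0.1,"ax": 0,"ay": 0,"az": 0,"gripper": 0},{"dx": 0,"dy": 0.15,"dz": -0.1,"ax": 0,"ay": 0,"az": 0,"gripper": 0},{"dx": 0,"dy": 0.15,"dz": 0,"ax": 0,"ay": 0,"az": 0,"gripper": 0},{"dx": 0,"dy": 0.15,"dz": 0,"ax": 0,"ay": 0,"az": 0,"gripper": 0},{"dx": 0,"dy": 0,"dz": 0,"ax": 0,"ay": 0,"az": 0,"gripper": 0}]'

```text
clock: 11.1
eef_pos: [653.2, -219.6, 127.9]
tool_rot: [3.138, 0.001, 0.222]
force: [0.0, 0.7, -1.4]
width: 0.1
gripper_force: 0.0
```

Run:
```python
from phase import *
tool();ends("f");fine();fine()
i=ctrl.get_image("top")
cv2.imwrite("pics/t3.png",cv2.resize(i["color"][105:205,285:345][...,::-1],None,fx=6,fy=6,interpolation=cv2.INTER_CUBIC))
```

```text
yaw 12.71 radial 74.2 cw offset 210.0 z 127.9 F [ 0.   0.7 -1.4] t 11.1
f top 95 r 106.7 ang 20.04
f top 34 r 107.3 ang -100.92
f top 42 r 107.4 ang 138.84
f side 33 r 108.5 ang -100.29
f side 79 r 109.2 ang 19.82
f side 34 r 103.2 ang 139.27
top twin top cloud 18.71 67
   twin 95 19.65 r 97.0 121.0 mid-edge 19.75
   bright 70 19.04 r 147.0 201.0 mid-edge 18.86
   black 48 20.83 r 170.0 253.0 mid-edge 19.67
side twin top cloud 20.41 51
   twin 56 19.65 r 98.0 122.0 mid-edge 19.65
   bright 86 20.76 r 147.0 222.0 mid-edge 20.89
   black 73 22.09 r 171.0 262.0 mid-edge 22.79
top twin top cloud 18.83 68
   twin 95 19.65 r 97.0 121.0 mid-edge 19.75
   bright 71 18.97 r 147.0 201.0 mid-edge 18.74
   black 51 20.58 r 171.0 255.0 mid-edge 19.42
side twin top cloud 20.9 53
   twin 56 19.65 r 98.0 122.0 mid-edge 19.65
   bright 87 20.89 r 147.0 222.0 mid-edge 20.89
   black 72 22.2 r 171.0 262.0 mid-edge 22.79
```

View pics/t3.png

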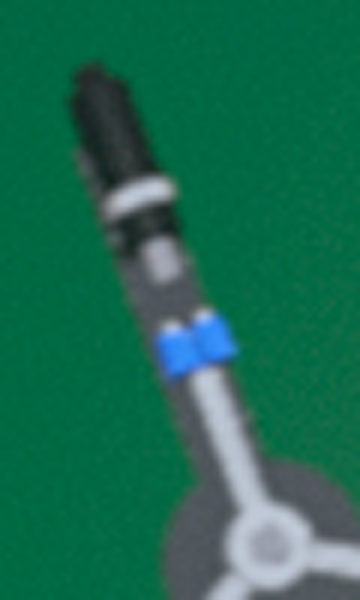

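The picture shows the twin (197,342) on the line from the hub (268,546) to the nose (163,262), within about half a degree. The cross-estimates agree: carrier about 19.4°, scope about 19.5°. Now the button.

>>> step_arm --plan '[{"dx": -0.11,"dy": 0.017,"dz": 0,"ax": 0,"ay": 0,"az": 0,"gripper": 0},{"dx": -0.11,"dy": 0.017,"dz": 0,"ax": 0,"ay": 0,"az": 0,"gripper": 0},{"dx": -0.11,"dy": 0.017,"dz": 0,"ax": 0,"ay": 0,"az": 0,"gripper": 0},{"dx": -0.11,"dy": 0.017,"dz": 0,"ax": 0,"ay": 0,"az": 0,"gripper": 0},{"dx": -0.11,"dy": 0.017,"dz": 0,"ax": 0,"ay": 0,"az": 0,"gripper": 0},{"dx": -0.11,"dy": 0.017,"dz": 0,"ax": 0,"ay": 0,"az": 0,"gripper": 0},{"dx": -0.11,"dy": 0.017,"dz": 0,"ax": 0,"ay": 0,"az": 0,"gripper": 0},{"dx": -0.11,"dy": 0.017,"dz": 0,"ax": 0,"ay": 0,"az": 0,"gripper": 0},{"dx": 0,"dy": 0,"dz": 0,"ax": 0,"ay": 0,"az": 0,"gripper": 0}]'

```text
clock: 12.58
eef_pos: [404.0, -312.5, 128.4]
tool_rot: [-3.141, 0.002, 0.227]
force: [0.4, 0.6, 0.2]
width: -0.1
gripper_force: 0.0
```

Run:
```python
from phase import *
delta(ctrl.read_state(),(402,-317.5,80),12.7)
i=ctrl.get_image("side");cv2.imwrite("pics/s4.png",cv2.resize(i["color"][130:230,330:450][...,::-1],None,fx=5,fy=5,interpolation=cv2.INTER_CUBIC))
```

```text
pos [ 404.  -312.5  128.4] rot [-1.7998e+02  1.3000e-01  1.3000e+01] F [0.4 0.6 0.2] t 12.57
shift [-0.0097  0.0149  0.1615] az 0.0033
```

View pics/s4.png

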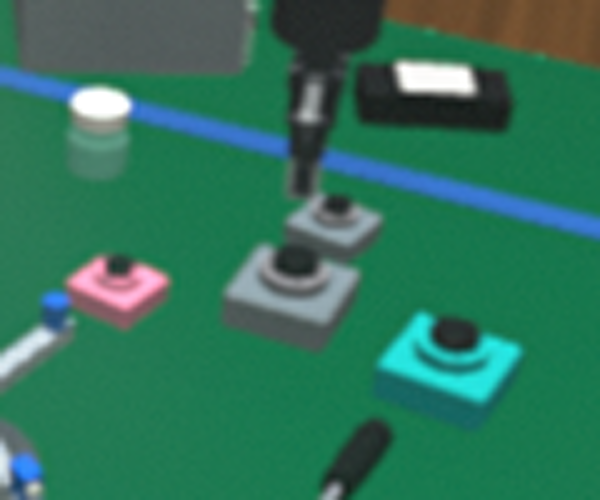

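The shut fingertip at (302,195) hovers above the larger grey box's black button at (297,262), so I'm going down.

>>> step_arm --plan '[{"dx": -0.01,"dy": 0.015,"dz": 0.06,"ax": 0,"ay": 0,"az": 0,"gripper": 0},{"dx": 0,"dy": 0,"dz": 0.07,"ax": 0,"ay": 0,"az": 0,"gripper": 0},{"dx": 0,"dy": 0,"dz": 0.03,"ax": 0,"ay": 0,"az": 0,"gripper": 0},{"dx": 0,"dy": 0,"dz": 0.015,"ax": 0,"ay": 0,"az": 0,"gripper": 0},{"dx": 0,"dy": 0,"dz": 0,"ax": 0,"ay": 0,"az": 0,"gripper": 0}]'

```text
clock: 13.25
eef_pos: [405.2, -316.5, 75.8]
tool_rot: [3.141, -0.0, 0.231]
force: [-0.3, -0.2, -0.0]
width: -0.2
gripper_force: 0.0
```

>>> step_arm --plan '[{"dx": -0.008,"dy": 0,"dz": 0.008,"ax": 0,"ay": 0,"az": 0,"gripper": 0},{"dx": 0,"dy": 0,"dz": 0.01,"ax": 0,"ay": 0,"az": 0,"gripper": 0},{"dx": 0,"dy": 0,"dz": 0.007,"ax": 0,"ay": 0,"az": 0,"gripper": 0},{"dx": 0,"dy": 0,"dz": 0,"ax": 0,"ay": 0,"az": 0,"gripper": 0}]'

```text
clock: 13.75
eef_pos: [402.7, -317.6, 68.4]
tool_rot: [3.141, -0.001, 0.23]
force: [0.5, -0.7, 4.6]
width: 0.3
gripper_force: 2.3
```

>>> step_arm --plan '[{"dx": 0,"dy": 0,"dz": 0.005,"ax": 0,"ay": 0,"az": 0,"gripper": 0},{"dx": 0,"dy": 0,"dz": 0.004,"ax": 0,"ay": 0,"az": 0,"gripper": 0},{"dx": 0,"dy": 0,"dz": 0,"ax": 0,"ay": 0,"az": 0,"gripper": 0}]'

```text
clock: 14.12
eef_pos: [402.7, -317.7, 67.7]
tool_rot: [3.14, -0.001, 0.23]
force: [-2.7, 2.5, 26.3]
width: 0.0
gripper_force: 12.6
```

Bottomed out at 26 N. Releasing and checking.

>>> step_arm --plan '[{"dx": 0,"dy": 0,"dz": -0.02,"ax": 0,"ay": 0,"az": 0,"gripper": 0},{"dx": 0,"dy": 0,"dz": -0.08,"ax": 0,"ay": 0,"az": 0,"gripper": 0},{"dx": 0,"dy": 0,"dz": -0.15,"ax": 0,"ay": 0,"az": 0,"gripper": 0},{"dx": 0,"dy": 0,"dz": -0.15,"ax": 0,"ay": 0,"az": 0,"gripper": 0},{"dx": 0,"dy": 0,"dz": 0,"ax": 0,"ay": 0,"az": 0,"gripper": 0},{"dx": 0,"dy": 0,"dz": 0,"ax": 0,"ay": 0,"az": 0,"gripper": 0}]'

```text
clock: 14.88
eef_pos: [401.7, -317.0, 185.0]
tool_rot: [-3.141, 0.001, 0.23]
force: [-0.4, 0.2, -0.5]
width: 0.1
gripper_force: 0.0
```

Run:
```python
from phase import *
tool();ends("g");fine()
i=ctrl.get_image("side");P=cloud(i);m=(np.hypot(P[...,0]-402,P[...,1]+317)<14);print(np.nanpercentile(P[m][:,2],[50,90]))
```

```text
yaw 13.17 radial -194.6 cw offset 248.2 z 185.0 F [-0.4  0.2 -0.5] t 14.88
g top 96 r 106.9 ang 19.96
g top 34 r 107.2 ang -101.03
g top 42 r 107.4 ang 138.84
g side 33 r 108.5 ang -100.29
g side 80 r 109.2 ang 19.61
g side 33 r 102.7 ang 139.43
top twin top cloud 18.8 68
   twin 95 19.65 r 97.0 121.0 mid-edge 19.75
   bright 73 19.09 r 147.0 201.0 mid-edge 18.94
   black 36 21.01 r 170.0 252.0 mid-edge 19.82
side twin top cloud 20.32 51
   twin 56 19.65 r 98.0 122.0 mid-edge 19.65
   bright 86 20.95 r 147.0 222.0 mid-edge 20.89
   black 76 21.99 r 171.0 262.0 mid-edge 22.79
[164.25999058 190.8444118 ]
```

The carrier hasn't moved, the button is released and the arm is clear.

```bash
python3 -c "
from cell import ctrl
print(ctrl.finish_job())"
```

```text
the job is handed in; nothing more can be done
None
```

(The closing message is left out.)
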